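Turn the duck egg cup to the camera

ROBOT

A 6-joint arm with a two-finger parallel gripper is mounted at the origin on the work surface. World frame = base frame: x ahead of the robot, y to its left, z up, the work surface at z = 0. Lengths are in mm, angles in degrees, forces in N, time in s.
With the tool pointing down it reaches from about 325 to 925 mm from the base axis. Payload 3.1 kg.
Tool frame: the origin (TCP) lies at the very end of the fingers, on their centre line; the grasp point (between the pads) lies grasp_offset behind it (grasp_offset is the distance from the TCP to the grasp point, in mm); z points along the fingers, y is the line along which they close (so a half turn about z gives the same grasp; the last joint's range is limited). The gripper opens to 85 mm and grips with 20 to 120 N. Pads are 22 mm wide; open, the fingers measure 114 mm over their backs; the gripper's body (76 mm by 85 mm) begins 54 mm behind the grasp point. The pads swing forward as they close: fully open they stand 13 mm farther back than shut.
Start: joints at [67.712, 12.427, 92.441, -0, 75.132, -6.429], TCP at [170.78, 601.227, 231.3] pointing down, gripper open.
Joint ranges: [-157.48, 157.48], [-44.54, 120.13], [17.64, 146.25], [-64.5, 244.5], [7.68, 150.69], [-147.95, 147.95]. Speed limits (degrees/s): [159.86, 159.86, 180, 180, 180, 180].

INTERFACE

Orientations are given as [roll, pitch, yaw] about the fixed x, y, z axes, in that order (R = Rz(yaw) Ry(pitch) Rx(roll)).
In Python, from station import * gives the robot as it stands. Calls block until the motion is done:
- goto(position, orientation): joint-space move of the TCP to a pose.
- move_l(position, attitude=None, speed=150): straight line of the TCP; attitude=None keeps the orientation; speed is the mean speed in mm/s.
- move_j(angles): joint-space move.
- grip(opening, squeeze=None): finger opening in mm; squeeze is the grip in N (None keeps the last); returns when the fingers have stopped.
- wait(seconds).
- solve_ik(position, orientation): joint angles nearest the present ones, or None.
- get_obs(): the state.
- get_image(name): name is "scene" or "top"; returns the picture (384x512x3 uint8, red, green, blue); there is no depth.
- get_calibration(name): a dict with "fx", "fy", "cx", "cy" (pixels), "R" (3x3) and "t" (3): a world point X has camera coordinates R X + t. Camera axes: x right, y down, z forward; pixel columns grow to the right and rows downward; lengths in mm; the calibration is good to about 2 mm. A picture is of the moment at which its call begins. get_calibration takes no time and is no camera call.
A pose or a line that the arm cannot do raises Unreachable and nothing moves.
- sign_off(): hands the job in; it is judged then, once.
Trained networks look in the newest picture that a camera, given by its name, has taken for a name from the list of things; names that differ only in an ending like _2 or _b are one class to them, and where a whole thing is asked for, a point or a joint stands for the part that bears it (a point fixed in the world has none). Each returns a list of dicts, best first, with "score" (0 to 1); they miss things now and then, are a little off and sometimes report something else, mostly with a low value. They report only what shows in the picture. A call takes as long as a camera call. They do not tell look-alikes from the thing itself.
- spot_in(name, camera): "extent" ([centre column, centre row, width, height] in pixels, round what is visible of it).
- regions_of(name, camera): "region" (384x512 bool, what is visible of it) and "extent" ([centre column, centre row, width, height] in pixels, round what is visible of it).
The state is a dict: "t": time; "joint_pos": joint angles; "qvel": joint speeds; "effort": joint torques, N m; "tcp_pos": TCP position; "ee_rot": TCP orientation; "wrist_force": force on the tool from outside, world axes, zero at the start; "moment": the same for the moment, N m; "grip_width": finger opening in mm; "grip_force": force on a finger pad.
Only numpy, scipy, OpenCV 4.12 (cv2) and the standard library are available. Lean on these libraries where they do the work, as an engineer would, in place of code of your own. Each camera call takes 0.05 s, during which the arm holds its last target. There are 200 camera calls.

TASK

The white duck-shaped egg cup on the little turntable is next to be photographed: with a fingertip, push on one of the turntable's three arms, and turn it until the duck's beak points straight at the lens of the camera, then take the hand away. Turn it only by its arms: do not touch the duck or the plate it stands on, leave the duck standing on the plate, and do not disturb the camera or the cups and dish around it.

Things in the scene. Friction and masses are not known exactly. Their poses are not given: they have to be found in the camera images.
- foot: black round foot of the turntable, 124 mm across, 12 mm high, fixed to the table; origin on the turning axis (vertical) at table height
- turntable: the turning part: a grey round plate, 140 mm across, top 34 mm above the table, and three steel arms 120 degrees apart. Origin on the turning axis at table height, x axis along one arm, z up. Each arm, a 12 mm round bar, comes out from under the plate, rises, then runs level and radially 92 to 155 mm from the axis, centre line 55 mm above the table, with a 20 mm black ball on its end
- hub (a point): point on the turning axis, at the top of the plate, 34 mm above the table. The turntable turns both ways without a stop, with light friction (about 1 N at the arms), and stays where it is left. The space beside and under the level parts of the arms is free down to the table
- duck: white ceramic duck-shaped egg cup with a small open cup in its back and a terracotta beak, standing loose near the middle of the plate and turning with it; 98 mm from tail to beak, 40 mm wide, 60 mm high (its top is 94 mm above the table), about 110 g; origin at the middle of its underside, x axis points the way the beak points, z up
- camera: black compact camera on a squat round stand, standing loose on the table, about 0.24 m from the turning axis; 100 mm wide, 123 mm high; origin under the stand, its lens looks along its own -x axis, roughly at the turntable
- lens (a point): centre of the front of the camera's lens, 85 mm above the table, 37 mm in front of the stand's middle
- goblet: terracotta egg cup on a stem, 48 mm across, 62 mm high, loose on the table; origin at the middle of its underside
- tumbler: small clear glass tumbler, 54 mm across, 60 mm high, loose on the table; origin at the middle of its underside
- dish: small blue ceramic dish, 68 mm across, 32 mm high, loose on the table; origin at the middle of its underside
Not all that is in view belongs to the job. Of the things that look like the duck, the larger one is meant. There is more than one size of the camera; the job needs the larger.

How it is judged:
By the outcome, as a careful person would: the job done as asked, in the order asked, and still so for the second after the job is handed in, with the robot touching nothing.
It also fails if it takes over 56 s, if anything falls off the work surface, if the arm or the gripper's body presses on something with over 40 N, if the wrist force passes 120 N, or if a joint passes its speed limit or range.

## Working session

There is one attempt and no reset: what is moved stays moved. The work goes in short steps, each a Python script; the robot and the scene stay as the last script left them, time stands still between calls to the robot, and variables do not carry over. Pictures are saved under pics/ and viewed, at most 10 in all, crops included, and the job is handed in when it is done.

```bash
mkdir -p pics
python3 - <<'E'
from station import *
import cv2
for n in("scene","top"):
    im=get_image(n); cv2.imwrite(f"pics/{n}0.png",cv2.cvtColor(im,cv2.COLOR_RGB2BGR))
    c=get_calibration(n); print(n,c)
    for k in("foot","turntable","duck","camera","goblet","tumbler","dish"):
        print(k,[(round(d["score"],2),[round(float(v)) for v in d["extent"]]) for d in spot_in(k,n)[:4]])
print(get_obs()["t"])
E
```

```text
scene {'fx': 359.69814395799733, 'fy': 359.69814395799733, 'cx': 261.07819881515536, 'cy': 192.54391554229514, 'R': array([[-0.82651737,  0.56290774, -0.00197671],
       [ 0.46385693,  0.67908321, -0.56893122],
       [-0.31891344, -0.47114845, -0.82238273]]), 't': array([ 482.76201505, -260.82781815, 1172.99689796])}
foot [(0.98, [299, 186, 119, 83])]
turntable [(0.63, [299, 186, 120, 87])]
duck [(0.94, [299, 193, 28, 32]), (0.77, [390, 214, 17, 18])]
camera [(0.64, [217, 238, 41, 54]), (0.6, [221, 298, 36, 38]), (0.32, [301, 187, 120, 78])]
goblet [(0.89, [217, 178, 23, 28]), (0.49, [217, 239, 37, 50])]
tumbler [(0.69, [295, 291, 23, 31])]
dish [(0.55, [227, 149, 24, 22])]
top {'fx': 434.66686302731887, 'fy': 434.66686302731887, 'cx': 256.2307273090066, 'cy': 187.2868822089359, 'R': array([[-9.78573707e-02, -9.95200443e-01, -1.16761782e-04],
       [-9.74780988e-01,  9.58731832e-02, -2.01520117e-01],
       [ 2.00564104e-01, -1.96064116e-02, -9.79484369e-01]]), 't': array([ 97.6644895 , 588.73009032, 914.49501094])}
foot [(0.95, [241, 208, 135, 108]), (0.19, [352, 185, 30, 24])]
turntable [(0.92, [240, 207, 136, 117])]
duck [(0.98, [243, 221, 23, 41]), (0.5, [174, 310, 26, 17]), (0.31, [316, 157, 21, 24])]
camera [(0.87, [184, 101, 31, 42]), (0.75, [231, 122, 44, 40])]
goblet [(0.62, [318, 157, 20, 27]), (0.59, [241, 221, 23, 41])]
tumbler [(0.79, [150, 161, 28, 23]), (0.73, [351, 184, 32, 26])]
dish [(0.72, [350, 183, 28, 25])]
0.8
```

View pics/top0.png

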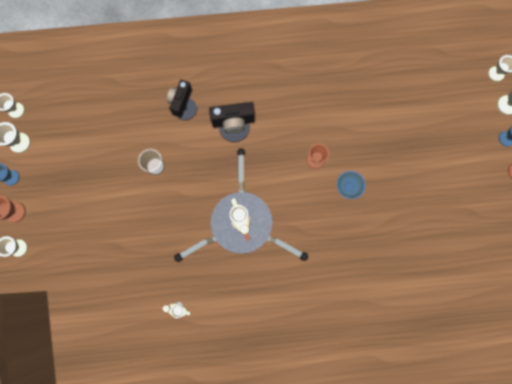

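View pics/scene0.png

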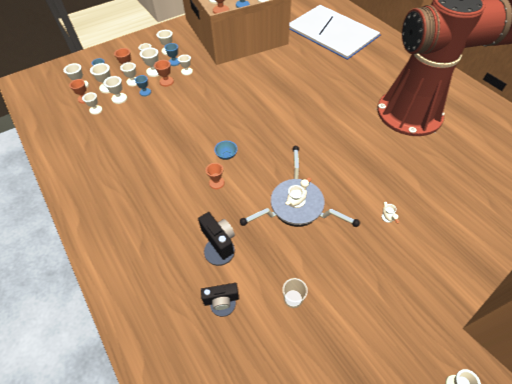

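The top view shows the hub near (241,222), with balls at (241,153), (179,258) and (304,257). The beak is near (247,237), pointing toward the robot. The larger camera is at (233,115), the small duck at (177,310), the tumbler at (150,161), the goblet at (318,157) and the dish at (351,184). Next I'll take zoomed crops for the heading.

```bash
cat > h.py <<'E'
from station import *
import cv2, numpy as np
from scipy.optimize import least_squares
def ray(n,u,v):
    c=get_calibration(n);R=np.array(c["R"]);t=np.array(c["t"])
    return -R.T@t, R.T@np.array([(u-c["cx"])/c["fx"],(v-c["cy"])/c["fy"],1])
def at(n,u,v,z):
    o,d=ray(n,u,v); return o+d*(z-o[2])/d[2]
def tri(a,b):
    (o,d),(p,e)=ray("top",*a),ray("scene",*b)
    s=np.linalg.lstsq(np.c_[d,-e],p-o,rcond=None)[0]
    x,y=o+s[0]*d,p+s[1]*e
    return (x+y)/2,np.linalg.norm(x-y)
def proj(n,X):
    c=get_calibration(n);q=np.array(c["R"])@X+np.array(c["t"])
    return np.array([c["fx"]*q[0]/q[2]+c["cx"],c["fy"]*q[1]/q[2]+c["cy"]])
def crops(f,boxes,k=6):
    out=[]
    for n,(u,v,w,h) in boxes:
        im=get_image(n)[v:v+h,u:u+w,::-1]
        out.append(cv2.resize(im,None,fx=k,fy=k,interpolation=cv2.INTER_CUBIC))
    cv2.imwrite(f,np.hstack(out))
E
python3 - <<'E'
from h import *
np.set_printoptions(precision=1,suppress=True)
crops("pics/z1.png",[("top",(205,95,66,96+6-2)),("scene",(195,195,66,100))],6)
crops("pics/z2.png",[("top",(210,185,66,75)),("scene",(266,165,66,75))],6)
B=[at("top",*p,55)[:2] for p in[(241,153),(178.5,258),(304.5,257)]]
print(B)
f=least_squares(lambda q:np.ravel([np.array(b)-q[:2]-155*np.array([np.cos(q[2]+i*2*np.pi/3),np.sin(q[2]+i*2*np.pi/3)]) for i,b in enumerate(B)]),[*np.mean(B,0),0])
print(f.x[:2],np.degrees(f.x[2]),f.fun)
print("goblet",at("top",318,157,31),"dish",at("top",351,185,16),"tumbler",at("top",150,161,30),"sduck",at("top",177,310,15),"scam",at("top",187,109,0),"cam",at("top",235,131,0))
E
```

```text
[array([679.7,  66.4]), array([456.4, 223.6]), array([431.7, -50.1])]
[522.6  79.9] -5.053731681394744 [ 2.7  0.1 -0.8  3.1 -1.9 -3.2]
goblet [ 659.3 -112.1   31. ] dish [ 588.1 -183.2   16. ] tumbler [688.5 280.4  30. ] sduck [345.3 240.8  15. ] scam [821.3 189.5   0. ] cam [752.8  76.3   0. ]
```

View pics/z1.png

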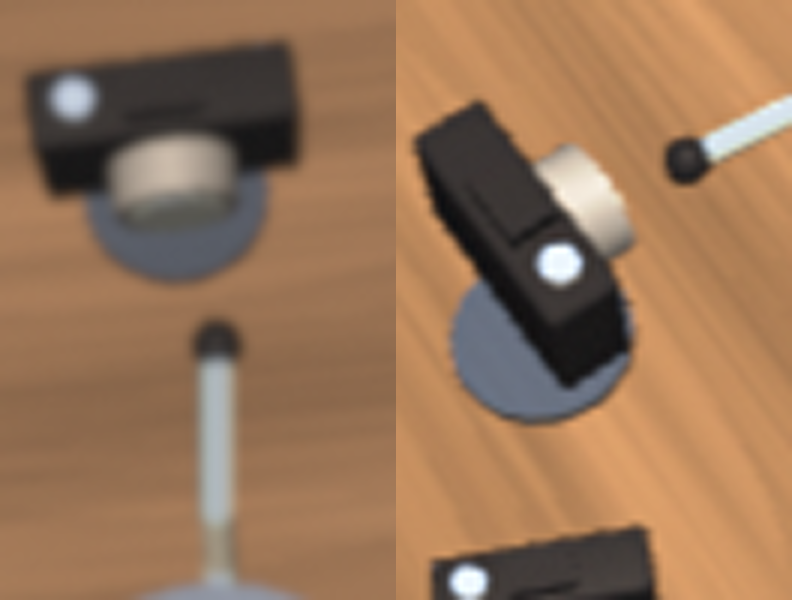

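View pics/z2.png

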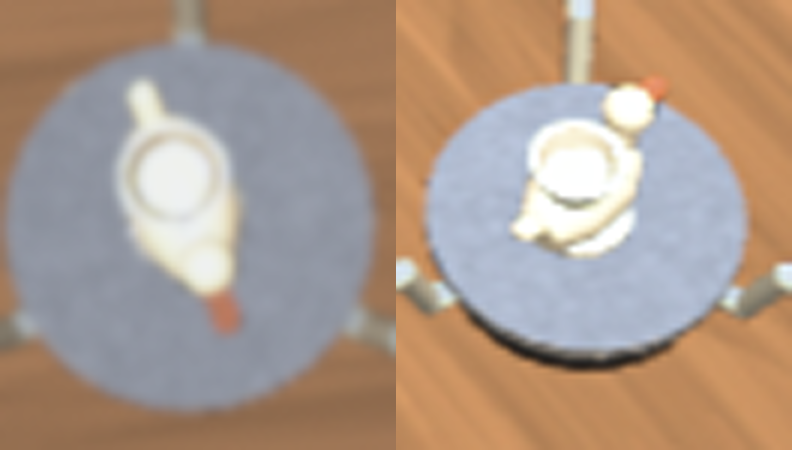

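The crops give lens fronts at roughly top (234.7,130) and scene (231,228.5). The beak tip is at top (248,239) and scene (310,179); the tail is at top (233,199) and scene (286,203). I'll triangulate these.

Run:
```python
from h import *
np.set_printoptions(precision=1,suppress=True)
P=dict(lens=((234.3,129.6),(230.6,228.1)),beak=((247.6,238.8),(309.6,178.6)),head=((244.3,229.3),(304.6,182.4)),tail=((232.9,198.8),(285.8,202.6)),cup=((238.6,213.4),(295.3,190.4)))
Q={k:tri(*v) for k,v in P.items()}
for k in Q: print(k,*Q[k])
print("plate top",at("top",241.3,222.3,34),"scene",at("scene",266+(583-396)/6-.4,165+217/6-.4,34))
print("lens@85",at("top",*P["lens"][0],85),at("scene",*P["lens"][1],85))
b,t=Q["beak"][0],Q["tail"][0]; d=b-t; print("heading",np.degrees(np.arctan2(d[1],d[0])),np.linalg.norm(d[:2]))
# camera yaw from top rear edge of body, z=123ish? corners of body top (front edge) top view crop
a=at("top",205+45/6,95+153/6,120);c=at("top",205+297/6,95+125/6,120);print("body edge",a,c)
print("balls scene",[at("scene",*p,55) for p in[(243.5,221.5),(356,222.5),(295.7,149)]])
```

```text
lens [725.8  78.   82.3] 5.086477098850676
beak [481.   69.5  79.5] 0.24578458124557992
head [501.6  74.5  84.4] 0.06815817560936963
tail [572.3  92.7  74.9] 1.8270546386614857
cup [537.   82.9  87.3] 1.4424174710078443
plate top [523.5  80.6  34. ] scene [528.2  83.3  34. ]
lens@85 [726.7  76.1  85. ] [724.9  81.5  85. ]
heading -165.77039085851507 94.2482197277097
body edge [739.7 120.7 120. ] [741.4  29.  120. ]
balls scene [array([682.3,  68.2,  55. ]), array([457.6, 225. ,  55. ]), array([434.3, -46.8,  55. ])]
```

Cross-checks are consistent: the tail-to-beak length comes out at 94 mm, the arm lengths fit, and the lens is at about (726,78). The axis is at about (524,81) and the heading is about -166°, against a target of about -1°. That means a +165° turn. I'll push the arm at 115° round the robot's side, away from the camera, after checking IK.

```bash
cat >> h.py <<'E'
A=np.array([524.,81.]); RAD=122; Z=38
def pose(th,off,z=Z,r=RAD):
    a=np.radians(th); return [A[0]+r*np.cos(a),A[1]+r*np.sin(a),z],[180,0,(th+off+180)%360-180]
E
python3 - <<'E'
from h import *
print(get_obs()["ee_rot"],get_obs()["t"])
for off in(90,-90,0,180):
    print(off,[None if (q:=solve_ik(*pose(th,off)))is None else [int(q[0]),int(q[5])] for th in range(92,286,16)])
E
```

```text
[1.79994964e+02 9.09910297e-04 1.64141502e+02] 1.0
90 [[14, -77], [14, -93], [13, -110], [11, -128], [8, -147], None, None, None, [-9, 130], [-11, 112], [-12, 95], [-12, 79], [-11, 64]]
-90 [[14, 102], [14, 86], [13, 69], [11, 51], [8, 32], [3, 11], [0, -8], [-5, -29], [-9, -49], [-11, -67], [-12, -84], [-12, -100], [-11, -115]]
0 [[14, 12], [14, -3], [13, -20], [11, -38], [8, -57], [3, -78], [0, -98], [-5, -119], [-9, -139], None, None, None, None]
180 [None, None, None, [11, 141], [8, 122], [3, 101], [0, 81], [-5, 60], [-9, 40], [-11, 22], [-12, 5], [-12, -10], [-11, -25]]
```

Run:
```python
from h import *
grip(0)
goto(*pose(95,-90,200)); move_l(pose(95,-90)[0],speed=120)
print(get_obs()["t"],get_obs()["wrist_force"])
for th in np.linspace(95,255,13)[1:]:
    p,o=pose(th,-90); move_l(p,o,speed=60)
    f=get_obs()["wrist_force"]; print(int(th),np.round(f,1),end=" ")
print(get_obs()["t"])
crops("pics/z3.png",[("top",(165,135,150,130))],4)
```

```text
5.175 [ 0.94366343  0.30893878 -1.1741308 ]
108 [-0.4  0.4  0.5] 121 [ 0.6 -0.2 -0.5] 135 [-0.1  0.1 -0.3] 148 [-1.  -0.2 -0.7] 161 [-0.8  0.6  0.1] 175 [-0.  -0.2 -0.8] 188 [0.8 0.2 0.2] 201 [ 0.2  0.2 -0.9] 215 [-0.5  0.   0.1] 228 [-0.5 -0.2 -0.2] 241 [-0.6 -0.5 -1.3] 255 [ 0.9  0.5 -0.3] 12.675
```

View pics/z3.png

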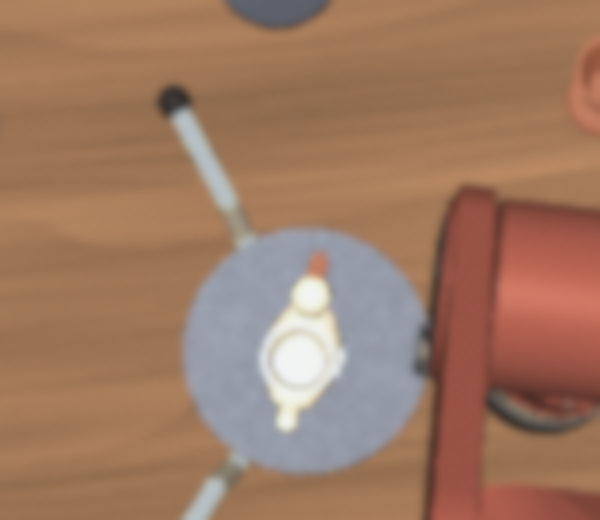

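The duck turned with the plate and is standing. The ball is at top (208.1,159.9), the beak at (244.4,198.1) and the tail at (236.1,241.6). Next I'll work out the remaining angle.

Run:
```python
from h import *
def hd(b,t):
    d=at("top",*b,79.5)-at("top",*t,74.9);return np.degrees(np.arctan2(d[1],d[0])),np.hypot(*d[:2]),(at("top",*b,79.5)+at("top",*t,75))/2
def ang(p):
    d=at("top",*p,55)[:2]-A;return np.degrees(np.arctan2(d[1],d[0])),np.hypot(*d)
print(hd((247.6,238.8),(232.9,198.8)),ang((241,153)))
print(hd((244.4,198.1),(236.1,241.6)),ang((208.1,159.9)))
print(np.round(get_obs()["tcp_pos"],1))
```

```text
(np.float64(-165.20462155400492), np.float64(93.77385929731865), array([526.3960256 ,  81.38421063,  77.25      ])) (np.float64(-5.3751094941004), np.float64(156.37359224298845))
(np.float64(-16.114759433118), np.float64(95.83449961147372), array([523.94608756,  81.34913175,  77.25      ])) (np.float64(22.7656412248311), np.float64(159.15681043879013))
[492.2 -36.7  38. ]
```

Run:
```python
from h import *
for th in(262,269.5):
    p,o=pose(th,-90); move_l(p,o,speed=25)
p,o=pose(262,-90); move_l(p,o,speed=40)
move_l([p[0],p[1],200],speed=100)
q,_=pose(262,-90,200); goto([450,-200,260],o)
print(get_obs()["t"])
crops("pics/z4.png",[("top",(210,100,66,150)),("scene",(266,140,66,150))],4)
crops("pics/z5.png",[("top",(210,185,66,75)),("scene",(266,165,66,75))],6)
```

```text
17.3333
```

View pics/z5.png

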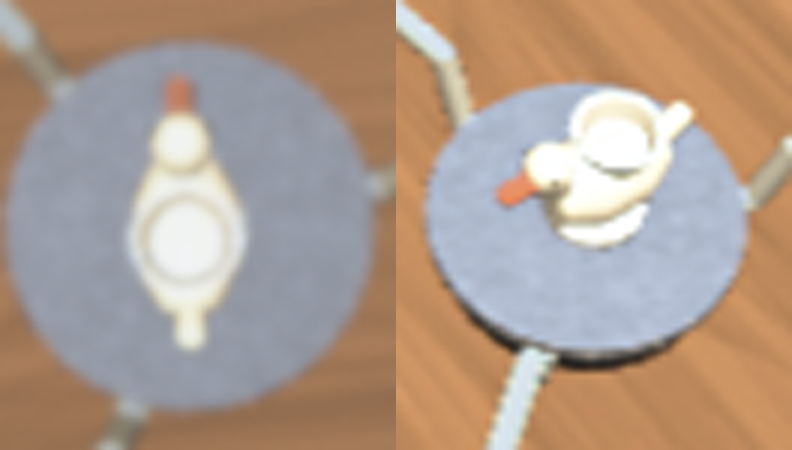

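View pics/z4.png

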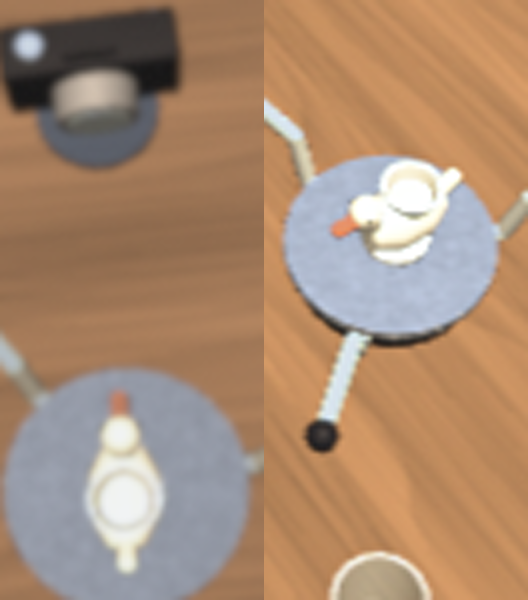

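The duck is standing and nearly aimed at the lens. The beak is at top (239.4,197.3) and scene (283.4,197.3); the tail is at top (241.3,242.6) and scene (313.9,182.9).

Run:
```python
from h import *
np.set_printoptions(precision=1,suppress=True)
b,t=((239.4,197.3),(283.4,197.3)),((241.3,242.6),(313.9,182.9))
B,T=tri(*b),tri(*t);print(B,T)
L=np.array([726,78,85])
for n,X,Y in(("tri",B[0],T[0]),("top",at("top",*b[0],79.5),at("top",*t[0],74.9)),("scene",at("scene",*b[1],79.5),at("scene",*t[1],74.9))):
    d=X-Y;m=(X+Y)/2
    l={"top":at("top",234.2,129.6,85),"scene":at("scene",230.6,228.1,85),"tri":L}[n]; e=l-m
    print(n,np.degrees(np.arctan2(d[1],d[0])),np.degrees(np.arctan2(e[1],e[0])),m)
```

```text
(array([572. ,  79.1,  82. ]), np.float64(1.1628018046748523)) (array([475.5,  83.1,  71.6]), np.float64(1.7022687995178045))
tri -2.3746503947928925 -0.8907936457901892 [523.7  81.1  76.8]
top -2.887789102242129 -1.3796736360624746 [523.8  81.2  77.2]
scene -3.5957113404912358 0.08316532401107016 [524.2  81.2  77.2]
```

About 1.8° remains, so I'll give it a small second nudge.

Run:
```python
from h import *
p,o=pose(261,-90); goto([p[0],p[1],200],o); move_l(p,speed=100)
p2,o2=pose(271.4,-90); move_l(p2,o2,speed=20)
move_l(p,o,speed=40); move_l([p[0],p[1],200],speed=100); goto([450,-200,260],o)
print(get_obs()["t"])
crops("pics/z6.png",[("top",(210,105,66,145)),("top",(210,185,66,145))],4)
```

```text
24.525
```

View pics/z6.png

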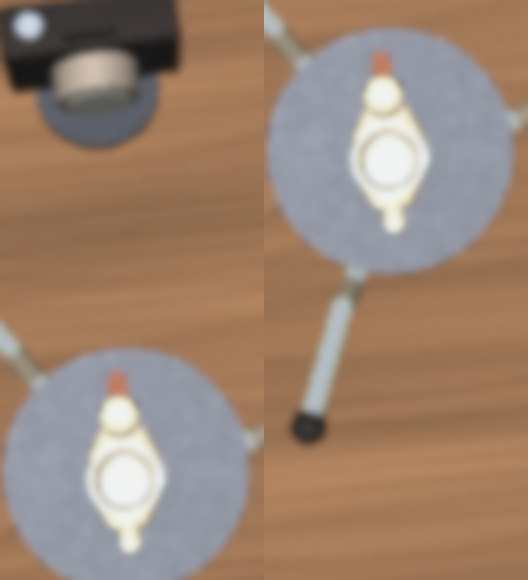

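The duck's line, from the tail at (130,549) to the beak at (117,374), extends to column ~97 at the lens row, and the lens centre is at ~97. It is aligned, and nothing else has moved.

```bash
python3 -c "
from station import *
print(sign_off())"
```

```text
the job is handed in; nothing more can be done
None
```

The duck's beak points at the larger camera's lens, to within about a degree by the last picture; I turned the table only by one arm, moved the hand clear, and handed the job in at about 25 s.

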